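Switch the specimen chute to its other tray and feed the mounts

ROBOT

A 7-joint arm with a two-finger parallel gripper is mounted at the origin on the work surface. World frame = base frame: x ahead of the robot, y to its left, z up, the work surface at z = 0. Lengths are in m, angles in rad, forces in N, time in s.
With the tool pointing down it reaches from about 0.4 to 0.85 m from the base axis. Payload 10.4 kg.
Tool frame: the origin (TCP) lies at the very end of the fingers, on their centre line; the grasp point (between the pads) lies 19 mm behind it; x points along the fingers, z is the direction in which the jaws open and shut, and the axes are right-handed (so a half turn about x gives the same grasp; the last joint's range is limited). The gripper opens to 85 mm and grips with 20 to 120 N. Pads are 22 mm wide; open, the fingers measure 114 mm over their backs; the gripper's body (76 mm by 85 mm) begins 54 mm behind the grasp point. The pads swing forward as they close: fully open they stand 13 mm farther back than shut.
Start: joints at [-1.262, 0.332, -0.065, 1.46, 0.022, 1.35, -0.088], TCP at [0.204, 0.591, 0.231] pointing down, gripper open.
Joint ranges: [-2.6, 2.6], [-0.5, 2.12], [-1.47, 1.34], [0.16, 2.42], [-1.27, 4.41], [0.06, 2.06], [-2.6, 2.6]. Speed limits (rad/s): [2.22, 2.22, 2.79, 2.79, 3.14, 3.14, 3.14].

INTERFACE

Orientations are given as a unit quaternion [x, y, z, w].
In Python, from workcell import readout, camera, manip gives the robot as it stands.
- The arm moves only by the shell command python3 -m inch 'ROWS' [FORCE]. ROWS is JSON, a list of rows, each a list of 3 entries, a list of its own where there are three numbers: the turn, a rotation vector about the tool's x, y, z in degrees, then the shift along the tool's x, y, z in mm, then the closure, from 0 (fully open) to 1 (shut). In form: [[[wx, wy, wz], [dx, dy, dz], hand], ...]. A call has 1 to 10 rows; each row is the pose to reach, as a shift and turn from the pose measured when the call began, along the tool's axes at that moment; what a row does not reach only later rows make up. A row lasts 1/8 s, in which the tool goes at most 62.5 mm and 10.7 degrees, less where a joint would pass 70% of its speed; a pose out of reach is approached as far as the arm can. A call with a gripper value outside its range is refused whole. The fingers move at their own pace and stop on an object; FORCE is the grip in N (left out, the last holds). Time passes only in rows, so rows that repeat a pose let the fingers close. It gives the time, the measured TCP pose, the force and the opening at its end, in the units of the state.
- readout.get_obs(): the state, without advancing time (a new reading comes with each control period).
- camera(name): name is "side" or "top" or "wrist"; returns a dict with "pixels" (420x560x3 uint8, red, green, blue), "range_z" (420x560 float32, m along the optical axis (not along the pixel's ray), 0 where there is no reading), "intrinsics" (3x3 intrinsics, pixels), "dist" ([k1, k2, p1, p2, k3] as OpenCV has them; the pictures are not rectified), "extrinsics" (4x4, takes a point from world to camera coordinates); the wrist camera has in their place "T_tool_cam" (4x4, takes a point from camera to tool coordinates, whose origin is the TCP and whose axes are the tool frame's). Camera axes: x right, y down, z forward; pixel columns grow to the right and rows downward; lengths in m; the calibration is good to about 2 mm. A picture is of the moment at which its call begins: read the wrist's pose just before it.
- manip.hand_in(): hands the job in, once; it reports no verdict.
The state is a dict: "clock": time; "joint_pos": joint angles; "joint_velocities": joint speeds; "tau": joint torques, N m; "position": TCP position; "ee_rot": TCP orientation; "ft_force": force on the tool from outside, world axes, zero at the start; "torque": the same for the moment, N m; "grip_width": opening from 0.0 (shut) to 1.0 (fully open).
Only numpy, scipy, OpenCV 4.12 (cv2) and the standard library are available. Lean on these libraries where they do the work, as an engineer would, in place of code of your own. Each camera call takes 0.05 s, during which the arm holds its last target.

TASK

The two-way specimen chute is still set to the tray it has been feeding: rock its seesaw gate right over to its other stop (press the raised end down with a fingertip, or push the weighted lever across), then push the two specimen mounts waiting on the infeed shelf over its lip with a fingertip, so that both slide down the other chute by themselves into the other tray. Do not feed a mount before the gate is over, do not pick up, lift or hand-carry the mounts, and leave everything else on the bench where it stands.

Things in the scene. Friction and masses are not known exactly. Their poses are not given: they have to be found in the camera images.
- sorter: The two-way specimen chute in polished, slippery steel, fixed to the bench on a dark base plate 130 x 575 mm. Origin on the bench (z = 0) right under the gate's pivot. Its +x runs from the infeed shelf to the gate (away from the robot, give or take its yaw), +y to the left chute and tray, z up. Distances of the other entries along x, y are in this frame.
- gate (a joint): Tilt of the seesaw gate about the sorter's x, rad, -0.6 to 0.6 (stops). Positive: left (+y) end raised, feeds the right tray; negative: right end raised, feeds the left tray. It starts on either stop. Top-heavy (over-centre): about 1.5 N down on the raised end, or sideways on the lever's weight, moves it; once past level it falls to the other stop by itself and stays there.
- gate_left_end (a point): On the gate's top face, middle line, 7 mm inboard of its left edge. The gate is a steel plate 60 (x) x 150 (y) x 4 mm pivoted in its middle at z = 120 mm; an end is at z 160 mm raised, 84 low. It rocks between two cheek plates, inner faces at x = -32.5 and 32.5 mm, 4 thick, tops at z = 124, y -78 to 78; a backstop on the rear one rises to z = 178 for y -35 to 35.
- gate_right_end (a point): The same point at the gate's right (-y) end.
- lever_weight (a point): Centre of the brass weight (a cylinder of 36 mm diameter and 30 mm length along x) on the gate's tumbler lever, behind the rear cheek: 57 mm behind the gate's middle and 55 mm above the pivot when upright. It turns with the gate and leans to the low side (31 mm to the side at a stop).
- shelf_lip (a point): Middle of the infeed shelf's lip (its far edge, next to the gate), at the height of the shelf floor: x = -32.5, y = 0, z = 142 mm. The shelf is level and runs from x = -164.5 mm to this lip, 47 mm wide between side walls that stand 8 mm above its floor (53 mm wide over all), open at both ends and above.
- left_tray (a point): Middle of the left tray's rubber floor (y = 217, z = 13 mm). Inside 90 (x) x 111 (y) mm, side walls up to z = 42 mm, end wall to 52 mm, open towards its chute, a slope of 34 degrees that falls from the gate's low end (y = 64, z = 74 mm) and flattens out to the tray (y = 162, z = 21 mm).
- right_tray (a point): The same point in the right catch tray.
- mount_a: Specimen mount: a black resin disc with a steel section showing in its top, 40 mm diameter, 22 mm high, about 55 g, lying flat on the infeed shelf, the one nearer the lip. Origin at its centre (11 mm above the shelf floor), z up.
- mount_b: The same, waiting behind mount_a (farther from the lip, by 42 to 57 mm between centres).
- objective: Bystander, not to be disturbed: a steel microscope objective standing on the bench, 33 mm diameter, 56 mm high. Origin under its centre, on the bench.
- slide_box: Bystander: closed slide box 87 x 62 x 30 mm. Origin at the centre of its underside.
- petri_dish: Bystander: clear dish with lid, 90 mm diameter, 17 mm high. Origin at the centre of its underside.
- tweezers: Bystander: steel tweezers lying flat, 130 mm long along x, 8 mm high. Origin at the middle of the underside.
- wash_bottle: Bystander: white wash bottle, 64 mm diameter, 165 mm high with its bent spout, which points along its x. Origin under its centre.
- beaker: Bystander: glass beaker, 70 mm diameter, 90 mm high. Origin under its centre.
- slide_tray: Bystander: aluminium tray 100 x 100 x 10 mm with two glass slides. Origin at the centre of its underside.

How it is judged:
On the way, in this order (a step that is already met when the one before it is completed fails the run):
1. the gate is rocked over to its other stop while both mounts still lie on the infeed shelf (distance of gate_left_end from where it was at the start of the episode above 0.06 m and (value of joint gate above 0.52 rad or value of joint gate below -0.52 rad) and x of each of mount_a, mount_b in the frame of sorter below -0.035 m), for 0.2 s.
2. a mount has slid down the other chute into the other tray ((((value of joint gate below -0.52 rad and (y of mount_a in the frame of sorter between 0.15 and 0.275 m and x of mount_a in the frame of sorter between -0.046 and 0.046 m and z of mount_a in the frame of sorter below 0.055 m)) or (value of joint gate above 0.52 rad and (y of mount_a in the frame of sorter between -0.275 and -0.15 m and x of mount_a in the frame of sorter between -0.046 and 0.046 m and z of mount_a in the frame of sorter below 0.055 m))) or ((value of joint gate below -0.52 rad and (y of mount_b in the frame of sorter between 0.15 and 0.275 m and x of mount_b in the frame of sorter between -0.046 and 0.046 m and z of mount_b in the frame of sorter below 0.055 m)) or (value of joint gate above 0.52 rad and (y of mount_b in the frame of sorter between -0.275 and -0.15 m and x of mount_b in the frame of sorter between -0.046 and 0.046 m and z of mount_b in the frame of sorter below 0.055 m))))), for 0.1 s.
At the end, for the whole second after the job is handed in: The gate rests within 0.08 rad of the stop opposite to the one it started on (its ends have moved by more than 60 mm), and both mounts lie at rest inside the tray which it now feeds (any way up, even one on the other) (distance of gate_left_end from where it was at the start of the episode above 0.06 m and (value of joint gate above 0.52 rad or value of joint gate below -0.52 rad) and ((value of joint gate below -0.52 rad and (y of mount_a in the frame of sorter between 0.15 and 0.275 m and x of mount_a in the frame of sorter between -0.046 and 0.046 m and z of mount_a in the frame of sorter below 0.055 m) and (y of mount_b in the frame of sorter between 0.15 and 0.275 m and x of mount_b in the frame of sorter between -0.046 and 0.046 m and z of mount_b in the frame of sorter below 0.055 m)) or (value of joint gate above 0.52 rad and (y of mount_a in the frame of sorter between -0.275 and -0.15 m and x of mount_a in the frame of sorter between -0.046 and 0.046 m and z of mount_a in the frame of sorter below 0.055 m) and (y of mount_b in the frame of sorter between -0.275 and -0.15 m and x of mount_b in the frame of sorter between -0.046 and 0.046 m and z of mount_b in the frame of sorter below 0.055 m))) and linear speed of each of mount_a, mount_b below 0.03 m/s); the robot touches nothing.
It fails at once if a mount goes down a chute before the gate is rocked over (distance of gate_left_end from where it was at the start of the episode below 0.05 m and ((y of mount_a in the frame of sorter above 0.06 m or y of mount_a in the frame of sorter below -0.06 m) or (y of mount_b in the frame of sorter above 0.06 m or y of mount_b in the frame of sorter below -0.06 m))).
It fails at once if a mount is lifted more than 12 mm off the shelf (z of any of mount_a, mount_b in the frame of sorter above 0.165 m).
It fails at once if a mount is carried or guided by hand down the chute or in the tray ((contact force between the fingers and mount_a above 0.3 N and z of mount_a in the frame of sorter below 0.095 m) or (contact force between the fingers and mount_b above 0.3 N and z of mount_b in the frame of sorter below 0.095 m)).
It fails at once if a bystander is shifted by more than 20 mm or tipped over (distance of any of objective, slide_box, petri_dish, tweezers, wash_bottle, beaker, slide_tray from where it was at the start of the episode above 0.02 m or angle between any of objective, wash_bottle, beaker's own z axis and vertical above 0.5 rad).
It also fails if it takes over 45 s, if anything falls off the work surface, if the arm or the gripper's body presses on something with over 40 N, if the wrist force passes 120 N, or if a joint passes its speed limit or range.

## Working session

There is one attempt and no reset: what is moved stays moved. The work goes in short steps, Python scripts to look and compute and a shell command to move; the robot and the scene stay as the last step left them, time stands still between calls to the robot, and variables do not carry over. Pictures are saved under pics/ and viewed, and the job is handed in when it is done.

```bash
mkdir -p pics; ls; python3 - <<'E'
from workcell import readout, camera
import cv2
o=readout.get_obs();print({k:o[k] for k in ('clock','position','ee_rot','grip_width','ft_force')})
for n in ('top','side','wrist'):
    c=camera(n);cv2.imwrite(f'pics/{n}0.png',c['pixels'][:,:,::-1])
    print(n,c['intrinsics'].tolist(),c['dist'],(c.get('extrinsics') if 'extrinsics' in c else c['T_tool_cam']))
E
```

```text
pics
{'clock': 0.0, 'position': array([0.20346071, 0.5905556 , 0.2305121 ]), 'ee_rot': array([-0.41088473,  0.57609784,  0.41026734,  0.57529622]), 'grip_width': 1.0027536764306721, 'ft_force': array([-0.219588  ,  1.13931347,  0.25951067])}
top [[502.56145346327656, 0.0, 283.65656866432363], [0.0, 502.56145346327656, 211.9921414240766], [0.0, 0.0, 1.0]] [-0.02034316  0.          0.          0.          0.        ] [[ 0.01259968 -0.99991235 -0.00406677 -0.02130336]
 [-0.99088375 -0.01194014 -0.13418955  0.62827644]
 [ 0.13412923  0.00572044 -0.99094734  1.57553157]
 [ 0.          0.          0.          1.        ]]
side [[449.96771675921883, 0.0, 277.280900159105], [0.0, 449.96771675921883, 210.2615648854399], [0.0, 0.0, 1.0]] [0.05060356 0.         0.         0.         0.        ] [[ 0.96317474 -0.26876567  0.00770975 -0.60468954]
 [-0.20236699 -0.7435056  -0.6373751   0.21750713]
 [ 0.17703679  0.61234339 -0.77051511  1.2015076 ]
 [ 0.          0.          0.          1.        ]]
wrist [[297.96613608068367, 0.0, 281.8744319798483], [0.0, 297.96613608068367, 210.84713926014405], [0.0, 0.0, 1.0]] [-0.00698686  0.          0.          0.          0.        ] [[ 9.41406702e-04 -3.13041285e-01  9.49739052e-01 -1.42135137e-01]
 [ 3.35414517e-04 -9.49739321e-01 -3.13041706e-01  7.95269526e-02]
 [ 9.99999501e-01  6.13255826e-04 -7.89092370e-04 -2.29770941e-04]
 [ 0.00000000e+00  0.00000000e+00  0.00000000e+00  1.00000000e+00]]
```

View pics/top0.png

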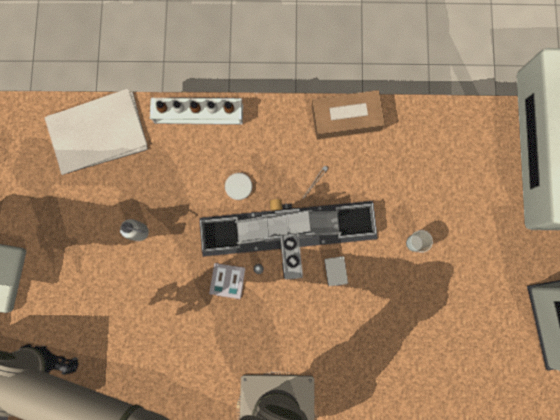

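View pics/side0.png

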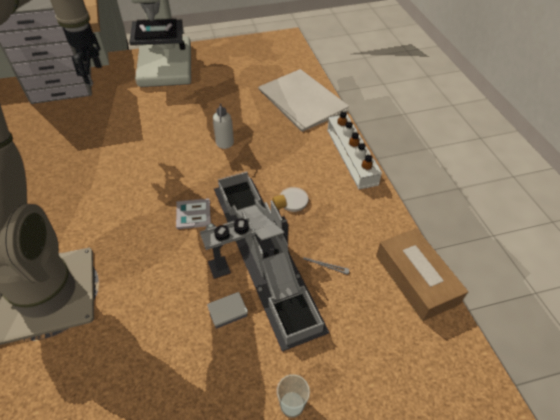

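```bash
python3 - <<'E'
import cv2
a=cv2.imread('pics/top0.png')[160:310,180:400];cv2.imwrite('pics/top0z.png',cv2.resize(a,None,fx=3.6,fy=3.6,interpolation=2))
a=cv2.imread('pics/side0.png')[165:350,170:360];cv2.imwrite('pics/side0z.png',cv2.resize(a,None,fx=3.2,fy=3.2,interpolation=2))
E
```

```text
(no output)
```

View pics/top0z.png

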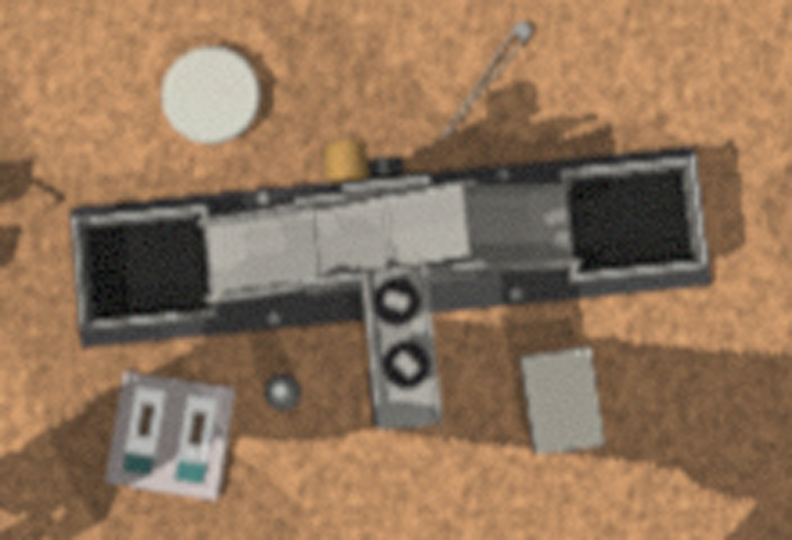

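View pics/side0z.png

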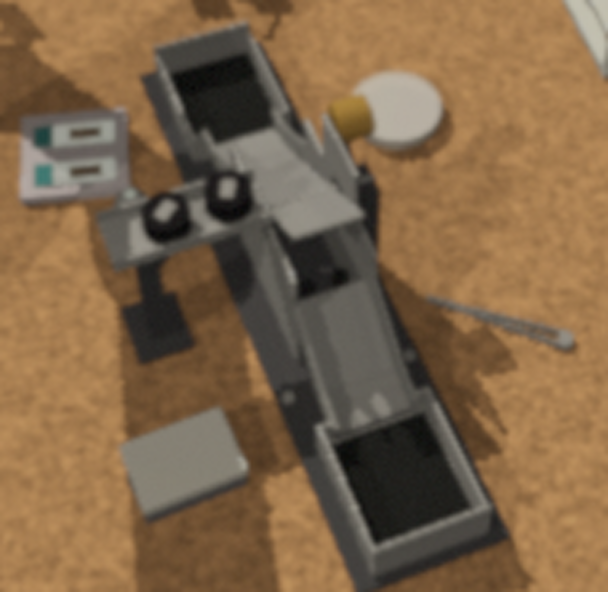

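```bash
cat > h.py <<'E'
import numpy as np,cv2
from workcell import readout,camera
def px2w(c,uv,z=None):
    uv=np.array(uv,float).reshape(-1,1,2)
    r=cv2.undistortPoints(uv,c['intrinsics'],c['dist']).reshape(-1,2)
    r=np.c_[r,np.ones(len(r))]
    E=c['extrinsics'];R=E[:3,:3];C=-R.T@E[:3,3]
    if z is None:
        d=np.array([c['range_z'][int(round(v)),int(round(u))] for u,v in uv.reshape(-1,2)])
        return (r*d[:,None])@R+C
    w=r@R
    return C+w*((np.broadcast_to(z,len(w))-C[2])/w[:,2])[:,None]
def w2px(c,P):
    E=c['extrinsics'];rv=cv2.Rodrigues(E[:3,:3])[0]
    return cv2.projectPoints(np.array(P,float).reshape(-1,1,3),rv,E[:3,3],c['intrinsics'],c['dist'])[0].reshape(-1,2)
E
python3 - <<'E'
from h import *
np.set_printoptions(precision=4,suppress=True)
c=camera('top')
f=lambda x:np.array(x)/3.6+[180,160]-0.36
print('base',px2w(c,f([(72,210),(82,345),(692,150),(710,285)]),0.004))
print('depth base',px2w(c,f([(100,330),(600,280),(500,295)])))
m=f([(398,300),(407,363)]);print('mounts top',px2w(c,m,0.164),px2w(c,m))
s=f([(366,275),(429,267),(378,420),(438,415)]);print('shelf',px2w(c,s,0.15),px2w(c,s))
t=f([(140,270),(632,220)]);print('trays',px2w(c,t,0.013),px2w(c,t))
g=f([(425,225),(350,237)]);print('gate',px2w(c,g))
print('weight',px2w(c,f([(345,160)])))
E
```

```text
base [[ 0.6105  0.2632  0.004 ]
 [ 0.4874  0.2499  0.004 ]
 [ 0.6728 -0.3044  0.004 ]
 [ 0.5488 -0.3194  0.004 ]]
depth base [[ 0.5007  0.2329  0.0111]
 [ 0.5516 -0.2186  0.0107]
 [ 0.5375 -0.1286  0.0031]]
mounts top [[ 0.52   -0.0347  0.164 ]
 [ 0.4687 -0.0426  0.164 ]] [[ 0.52   -0.0347  0.1641]
 [ 0.4688 -0.0427  0.1613]]
shelf [[ 0.5415 -0.0081  0.15  ]
 [ 0.5487 -0.0602  0.15  ]
 [ 0.4223 -0.0195  0.15  ]
 [ 0.427  -0.0687  0.15  ]] [[ 0.5416 -0.0081  0.1478]
 [ 0.5508 -0.0608  0.1275]
 [ 0.4223 -0.0195  0.1525]
 [ 0.4271 -0.0688  0.1451]]
trays [[ 0.5554  0.198   0.013 ]
 [ 0.6064 -0.2477  0.013 ]] [[ 0.5558  0.1987  0.0085]
 [ 0.6067 -0.248   0.0103]]
gate [[ 0.5838 -0.0566  0.1494]
 [ 0.5787  0.0067  0.0967]]
weight [[0.6326 0.01   0.1832]]
```

```bash
cat >> h.py <<'E'
from scipy.spatial.transform import Rotation as Ro
O=np.array([.5799,-.0277,0]);YAW=np.radians(6.2)
S=Ro.from_euler('z',YAW)
def s2w(p): return O+S.apply(p)
def w2s(p): return S.inv().apply(np.array(p)-O)
def plan(p_s, k=None):
    o=readout.get_obs();R=Ro.from_quat(o['ee_rot']);P=s2w(p_s)
    print('tcp in sorter',(w2s(o['position'])*1000).round(1),'shift mm',(R.inv().apply(P-o['position'])*1000).round(1))
    for ang in ((0,90,180,270) if k is None else (k,)):
        z=S.apply([np.cos(np.radians(ang)),np.sin(np.radians(ang)),0]);x=np.array([0,0,-1.]);y=np.cross(z,x)
        T=Ro.from_matrix(np.c_[x,y,z]);print(ang,'turn',np.degrees((R.inv()*T).as_rotvec()).round(1))
E
python3 - <<'E'
from h import *
np.set_printoptions(precision=4,suppress=True)
print(Ro.from_quat(readout.get_obs()['ee_rot']).as_matrix())
c=camera('top')
P=[[0,-.056,.16],[0,-.062,.165],[-.0325,0,.142],[-.0325,.0265,.15],[-.0325,-.0265,.15],[-.1645,.0265,.15],[-.1645,-.0265,.15],[.045,-.2725,.042],[-.045,-.2725,.042],[.045,.2725,.042],[-.045,.2725,.042],[.057,.031,.165]]
im=cv2.resize(c['pixels'][160:310,180:400,::-1],None,fx=3.6,fy=3.6,interpolation=2)
for u,v in w2px(c,[s2w(p) for p in P]): cv2.circle(im,(int((u+.5-180)*3.6),int((v+.5-160)*3.6)),3,(0,0,255),-1)
cv2.imwrite('pics/top0m.png',im)
plan([-.005,-.058,.2])
E
```

```text
[[-0.0002 -0.9455  0.3257]
 [-0.0008  0.3257  0.9455]
 [-1.     -0.     -0.0008]]
tcp in sorter [-307.3  655.5  231. ] shift mm [  31.3 -577.5 -516.7]
0 turn [64.8 -0.   0. ]
90 turn [-25.2  -0.   -0. ]
180 turn [-115.2   -0.    -0. ]
270 turn [154.8  -0.    0. ]
```

View pics/top0m.png

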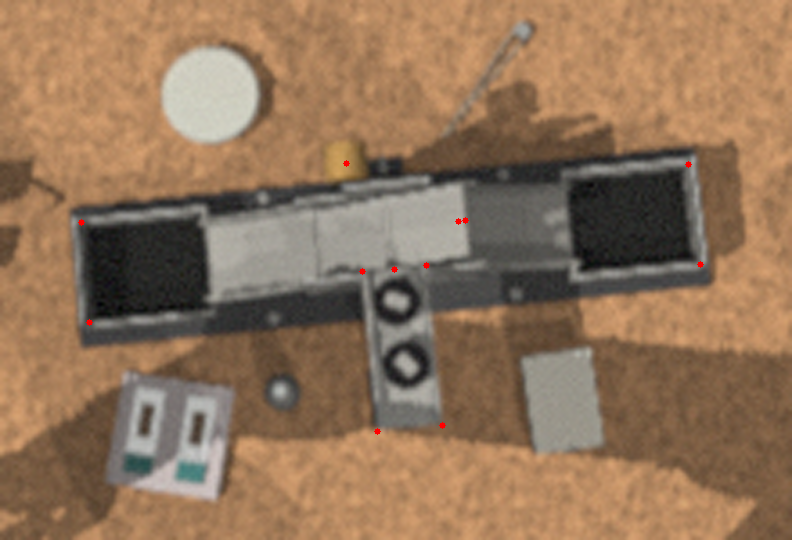

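```bash
sed -i 's/O=np.array(\[.5799/O=np.array([.5815/' h.py
python3 -m inch '[[[0,0,0],[-25,0,0],1],[[-5,0,0],[-40,-40,-36],1],[[-10,0,0],[-40,-80,-72],1],[[-15,0,0],[-40,-120,-108],1],[[-20,0,0],[-40,-160,-143],1],[[-25,0,0],[-40,-200,-179],1],[[-25,0,0],[-40,-240,-215],1],[[-25,0,0],[-40,-280,-251],1],[[-25,0,0],[-40,-320,-287],1],[[-25,0,0],[-40,-360,-322],1]]'
python3 -c "
from h import *
plan([-.005,-.058,.2],90)"
```

```text
clock: 1.5
position: [0.4396, 0.1674, 0.2713]
ee_rot: [0.526, -0.473, -0.525, -0.473]
ft_force: [1.4, -0.0, -0.1]
grip_width: 0.002
tcp in sorter [-120.   209.3  271.3] shift mm [  71.4 -116.  -266.8]
90 turn [-0.2 -0.   0. ]
```

```bash

python3 -m inch '[[[0,0,0],[5,-20,-45],1],[[0,0,0],[10,-40,-90],1],[[0,0,0],[15,-60,-135],1],[[0,0,0],[20,-80,-180],1],[[0,0,0],[25,-100,-225],1],[[0,0,0],[40,-116,-266],1],[[0,0,0],[60,-116,-267],1],[[0,0,0],[70,-116,-267],1],[[0,0,0],[70,-116,-267],1]]'
python3 - <<'E'
from h import *
plan([-.005,-.058,.2],90)
for n in ('top','side','wrist'):
    c=camera(n)
    cv2.imwrite(f'pics/{n}1.png',cv2.resize(c['pixels'][160:310,180:400,::-1],None,fx=3.2,fy=3.2) if n=='top' else cv2.resize(c['pixels'][100:350,120:380,::-1],None,fx=2.3,fy=2.3) if n=='side' else c['pixels'][:,:,::-1])
E
```

```text
clock: 2.62
position: [0.5825, -0.0852, 0.201]
ee_rot: [-0.525, 0.473, 0.526, 0.473]
ft_force: [-0.1, 0.2, 0.5]
grip_width: 0.001
tcp in sorter [ -5.2 -57.3 201. ] shift mm [ 1.  -0.2 -0.7]
90 turn [-0.1  0.  -0. ]
```

View pics/side1.png

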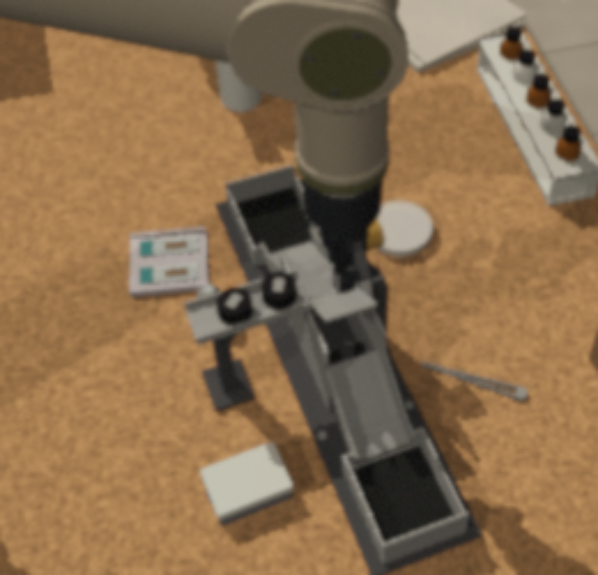

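View pics/wrist1.png

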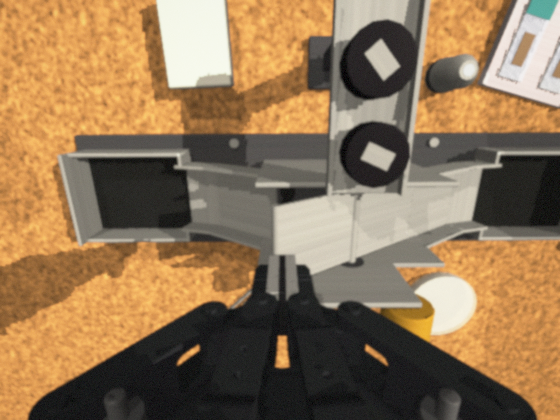

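```bash

python3 -m inch '[[[0,0,0],[20,0,0],1],[[0,0,0],[35,0,0],1],[[0,0,0],[45,0,0],1],[[0,0,0],[55,0,0],1],[[0,0,0],[62,0,0],1]]'
python3 -m inch '[[[0,0,0],[7,0,0],1],[[0,0,0],[14,0,0],1],[[0,0,0],[20,0,0],1],[[0,0,0],[25,0,0],1]]'
python3 - <<'E'
from h import *
plan([-.005,-.058,.11],90)
c=camera('side')
cv2.imwrite('pics/side2.png',cv2.resize(c['pixels'][100:350,120:380,::-1],None,fx=2.3,fy=2.3))
E
```

```text
clock: 3.4
position: [0.5833, -0.0854, 0.1399]
ee_rot: [0.526, -0.473, -0.525, -0.473]
ft_force: [0.2, 0.1, 0.6]
grip_width: 0.0
clock: 3.9
position: [0.5833, -0.0854, 0.1145]
ee_rot: [0.526, -0.473, -0.525, -0.473]
ft_force: [0.3, 0.5, 0.1]
grip_width: -0.0
tcp in sorter [ -4.5 -57.6 114.5] shift mm [ 4.5  0.5 -0.4]
90 turn [-0.1  0.   0.1]
```

View pics/side2.png

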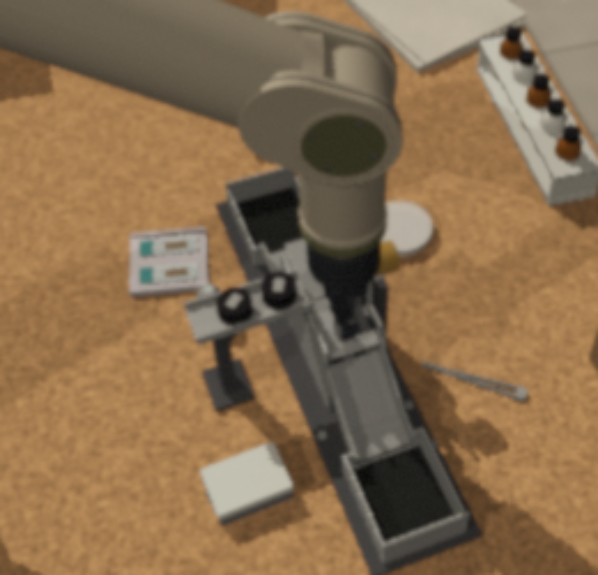

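```bash

python3 -m inch '[[[0,0,0],[5,0,0],1],[[0,0,0],[8,0,0],1],[[0,0,0],[8,0,0],1],[[0,0,0],[-25,0,0],1],[[0,0,0],[-70,0,0],1],[[0,0,0],[-110,0,0],1],[[0,0,0],[-110,0,0],1]]'
python3 - <<'E'
from h import *
plan([-.155,-.0,.2],90)
c=camera('side')
cv2.imwrite('pics/side3.png',cv2.resize(c['pixels'][100:350,120:380,::-1],None,fx=2.3,fy=2.3))
c=camera('wrist')
cv2.imwrite('pics/wrist3.png',c['pixels'][:,:,::-1])
E
```

```text
clock: 4.82
position: [0.5846, -0.0858, 0.2274]
ee_rot: [0.527, -0.471, -0.524, -0.475]
ft_force: [0.5, 0.1, 0.2]
grip_width: -0.001
tcp in sorter [ -3.2 -58.1 227.4] shift mm [ 26.4 152.1  57.7]
90 turn [-0.2 -0.   0.4]
```

View pics/side3.png

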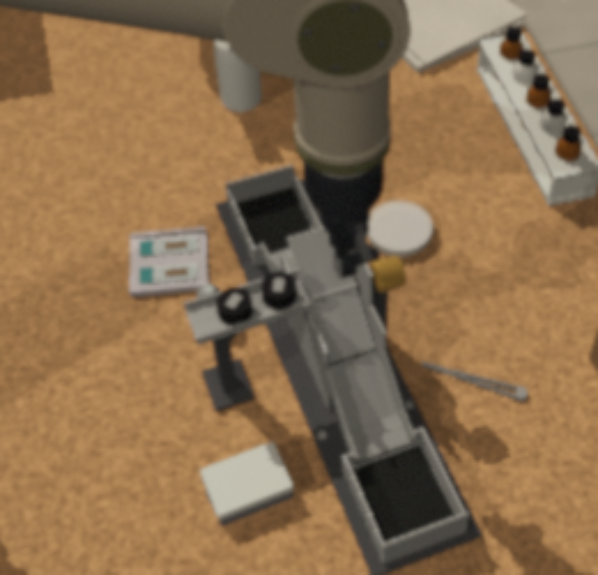

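View pics/wrist3.png

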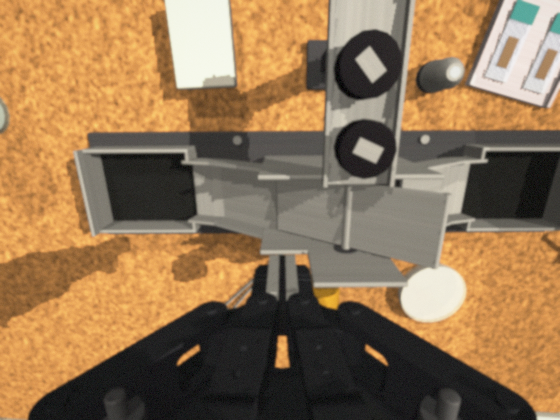

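```bash

python3 -m inch '[[[0,0,0],[0,40,16],1],[[0,0,0],[0,80,32],1],[[0,0,0],[0,120,48],1],[[0,0,0],[0,152,57],1],[[0,0,0],[10,152,57],1],[[0,0,0],[27,152,57],1],[[0,0,0],[27,152,57],1]]'
python3 - <<'E'
from h import *
plan([-.152,-.0,.147],90)
c=camera('side')
cv2.imwrite('pics/side4.png',cv2.resize(c['pixels'][100:350,120:380,::-1],None,fx=2.3,fy=2.3))
c=camera('wrist')
cv2.imwrite('pics/wrist4.png',c['pixels'][:,:,::-1])
E
```

```text
clock: 5.8
position: [0.4251, -0.0448, 0.1951]
ee_rot: [-0.525, 0.474, 0.526, 0.472]
ft_force: [0.2, 0.5, -0.1]
grip_width: 0.001
tcp in sorter [-1.573e+02 -1.000e-01  1.951e+02] shift mm [48.1 -5.4  0.2]
90 turn [-0.2 -0.  -0.1]
```

View pics/side4.png

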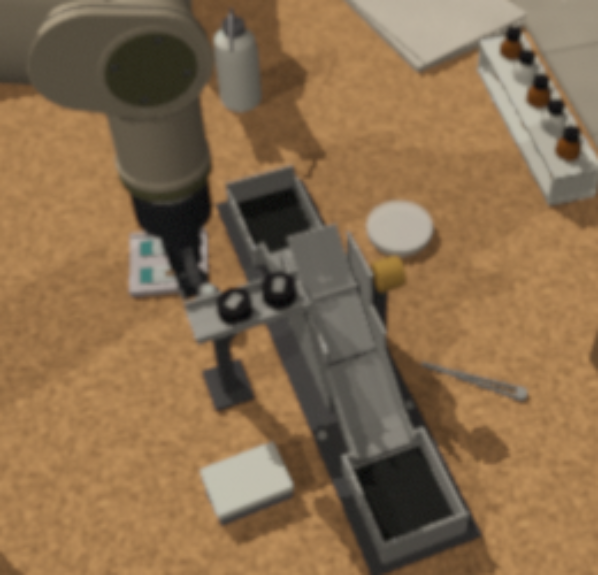

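View pics/wrist4.png

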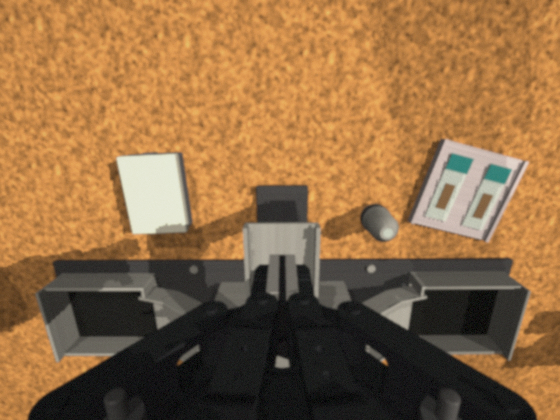

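```bash

python3 -m inch '[[[0,0,0],[20,0,0],1],[[0,0,0],[40,0,0],1],[[0,0,0],[47,0,0],1],[[0,0,0],[47,0,0],1]]'
python3 -m inch '[[[0,0,0],[0,-8,0],1],[[0,0,0],[0,-16,0],1],[[0,0,0],[0,-23,0],1],[[0,0,0],[0,-30,0],1],[[0,0,0],[0,-36,0],1],[[0,0,0],[0,-42,0],1],[[0,0,0],[0,-48,0],1],[[0,0,0],[0,-48,0],1]]'
python3 - <<'E'
from h import *
plan([-.108,-.0,.147],90)
c=camera('side')
cv2.imwrite('pics/side5.png',cv2.resize(c['pixels'][100:350,120:380,::-1],None,fx=2.3,fy=2.3))
c=camera('top')
cv2.imwrite('pics/top5.png',cv2.resize(c['pixels'][160:310,180:400,::-1],None,fx=3.6,fy=3.6))
E
```

```text
clock: 6.4
position: [0.4261, -0.0449, 0.1497]
ee_rot: [0.526, -0.473, -0.526, -0.473]
ft_force: [-0.1, -0.2, 0.5]
grip_width: -0.005
clock: 7.4
position: [0.4743, -0.0399, 0.1497]
ee_rot: [0.526, -0.473, -0.525, -0.473]
ft_force: [-0.6, 0.6, 0.6]
grip_width: 0.0
tcp in sorter [-107.9   -0.5  149.7] shift mm [2.7 0.1 0.5]
90 turn [-0.2 -0.  -0. ]
```

View pics/side5.png

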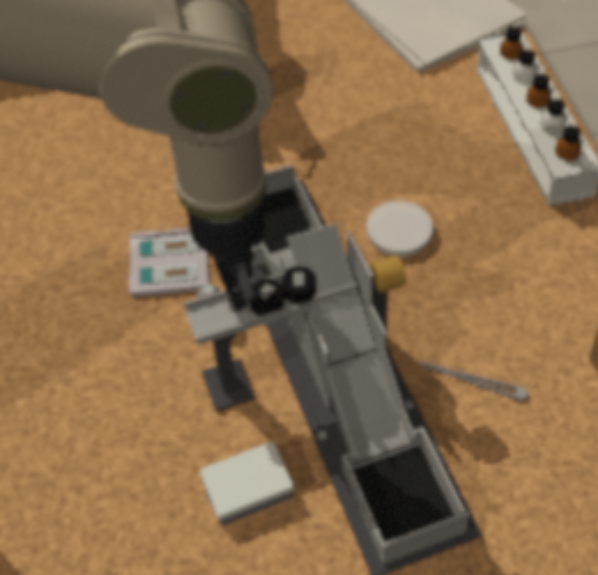

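View pics/top5.png

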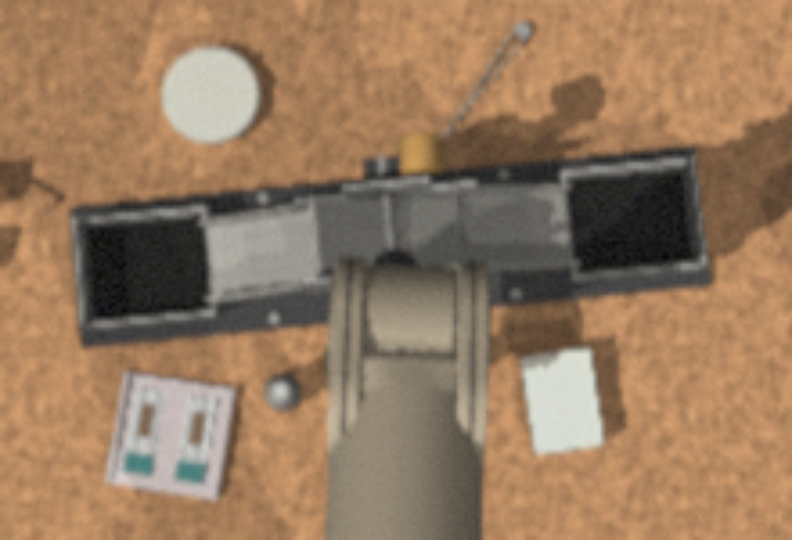

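```bash

python3 -m inch '[[[0,0,0],[0,-6,0],1],[[0,0,0],[0,-12,0],1],[[0,0,0],[0,-15,0],1],[[0,0,0],[0,-15,0],1],[[0,0,0],[0,-15,0],1],[[0,0,0],[0,-15,0],1]]'
python3 - <<'E'
from h import *
plan([-.108,-.0,.147],90)
c=camera('side')
cv2.imwrite('pics/side6.png',cv2.resize(c['pixels'][100:350,120:380,::-1],None,fx=2.3,fy=2.3))
E
```

```text
clock: 8.25
position: [0.4887, -0.0384, 0.1497]
ee_rot: [0.526, -0.473, -0.526, -0.473]
ft_force: [-0.2, -0.7, -0.3]
grip_width: -0.003
tcp in sorter [-93.4  -0.6 149.7] shift mm [ 2.7 14.6  0.6]
90 turn [-0.2 -0.  -0. ]
```

View pics/side6.png

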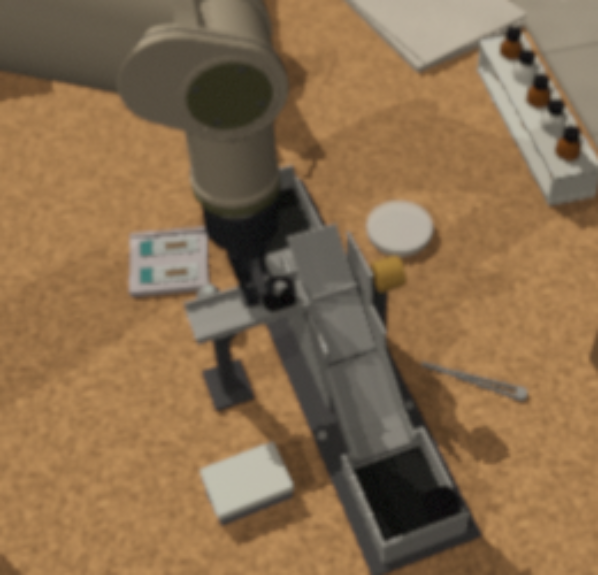

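```bash

python3 -m inch '[[[0,0,0],[0,-7,0],1],[[0,0,0],[0,-14,0],1],[[0,0,0],[0,-20,0],1],[[0,0,0],[0,-26,0],1],[[0,0,0],[0,-32,0],1],[[0,0,0],[0,-36,0],1],[[0,0,0],[0,-36,0],1],[[0,0,0],[0,-36,0],1],[[0,0,0],[0,-36,0],1]]'
python3 - <<'E'
from h import *
plan([-.108,-.0,.147],90)
c=camera('side')
cv2.imwrite('pics/side7.png',cv2.resize(c['pixels'][100:350,120:380,::-1],None,fx=2.3,fy=2.3))
E
```

```text
clock: 9.43
position: [0.5244, -0.0346, 0.1497]
ee_rot: [0.526, -0.473, -0.526, -0.473]
ft_force: [0.1, 0.2, -0.4]
grip_width: 0.003
tcp in sorter [-57.5  -0.7 149.7] shift mm [ 2.7 50.5  0.6]
90 turn [-0.2 -0.  -0. ]
```

View pics/side7.png

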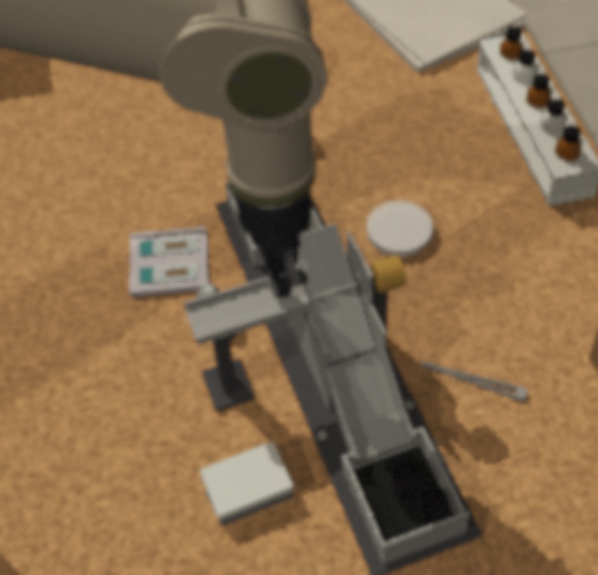

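Mount b is off the shelf (its floor is empty at (235,310)). I'll raise the arm clear of everything, then check the tray using depth.

```bash

python3 -m inch '[[[0,0,0],[-30,3,0],1],[[0,0,0],[-80,20,0],1],[[0,0,0],[-110,60,0],1],[[0,0,0],[-110,90,0],1],[[0,0,0],[-110,90,0],1]]'
python3 - <<'E'
from h import *
for n,(x,y,w,h,f) in dict(top=(320,190,70,55,10),side=(250,240,120,110,6)).items():
    c=camera(n)
    a=c['pixels'][y:y+h,x:x+w,::-1]
    a=cv2.convertScaleAbs(cv2.resize(a,None,fx=f,fy=f,interpolation=2),alpha=2.5)
    cv2.imwrite(f'pics/{n}8.png',a)
    g=np.array([(u,v) for v in range(y,y+h) for u in range(x,x+w)])
    P=w2s(px2w(c,g)); m=(abs(P[:,0])<.043)&(P[:,1]<-.16)&(P[:,1]>-.27)&(P[:,2]<.07)
    P=P[m]
    for lo in np.arange(-.27,-.16,.01):
        print(n,round(lo,2),[ (lambda q: round(float(np.median(q))*1000) if len(q) else None)(P[(P[:,1]>=lo)&(P[:,1]<lo+.01)&(P[:,0]>=xx)&(P[:,0]<xx+.01),2]) for xx in np.arange(-.045,.044,.01)])
cv2.imwrite('pics/side8f.png',cv2.resize(c['pixels'][100:350,120:380,::-1],None,fx=2.3,fy=2.3))
E
```

```text
clock: 10.1
position: [0.4339, -0.0443, 0.2604]
ee_rot: [0.526, -0.472, -0.525, -0.474]
ft_force: [0.4, 0.1, 0.7]
grip_width: -0.001
top -0.27 [39, 45, 46, 38, 17, 17, 47, 45, 12]
top -0.26 [40, 52, 45, 39, 21, 16, 53, 55, 50]
top -0.25 [43, 53, 43, 37, 16, 16, 52, 50, 47]
top -0.24 [15, 35, 37, 21, 12, 13, 41, 39, 18]
top -0.23 [13, 14, 17, 14, 12, 12, 13, 12, 15]
top -0.22 [14, 14, 11, 15, 12, 15, 13, 13, 15]
top -0.21 [16, 13, 15, 13, 12, 12, 15, 13, 12]
top -0.2 [14, 15, 14, 12, 11, 14, 13, 16, 15]
top -0.19 [15, 14, 14, 12, 15, 9, 14, 13, 15]
top -0.18 [14, 14, 12, 17, 16, 14, 16, 14, 13]
top -0.17 [18, 16, 15, 17, 15, 12, 12, 17, 27]
top -0.16 [None, None, None, None, None, None, None, None, None]
side -0.27 [40, 48, 46, 41, 34, 44, 48, 49, None]
side -0.26 [44, 51, 45, 38, 31, 18, 52, 53, 52]
side -0.25 [40, 50, 43, 37, 15, 14, 49, 52, None]
side -0.24 [14, 45, 43, 38, 13, 13, 38, 45, None]
side -0.23 [13, 14, 14, 14, 14, 13, 13, 15, 15]
side -0.22 [14, 14, 14, 14, 12, 13, 14, 13, 13]
side -0.21 [13, 12, 13, 14, 13, 13, 12, 13, 14]
side -0.2 [12, 11, 13, 13, 13, 15, 13, 13, 13]
side -0.19 [13, 13, 14, 14, 13, 14, 13, 14, 11]
side -0.18 [13, 14, 14, 13, 14, 13, 12, 14, 13]
side -0.17 [33, 14, 13, 14, 12, 13, 14, 19, 25]
side -0.16 [None, None, None, None, None, None, None, None, None]
```

View pics/top8.png

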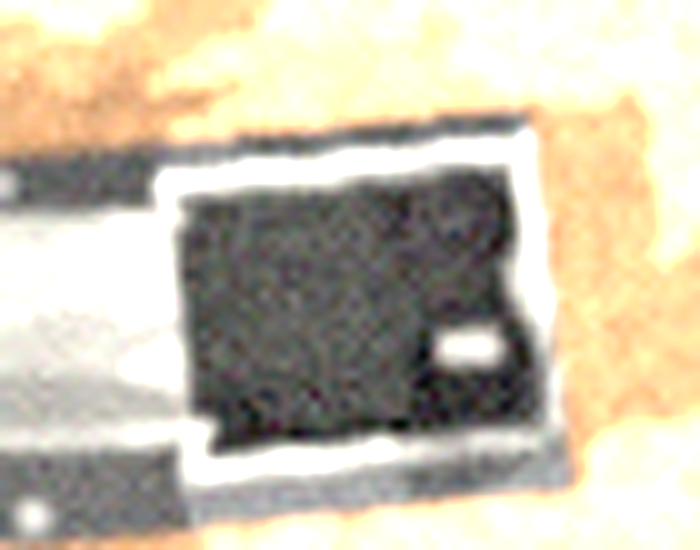

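View pics/side8.png

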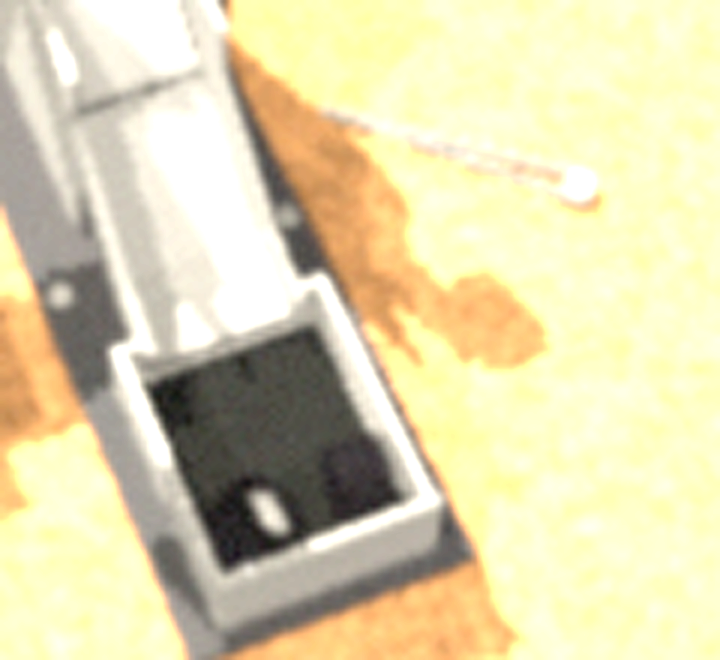

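View pics/side8f.png

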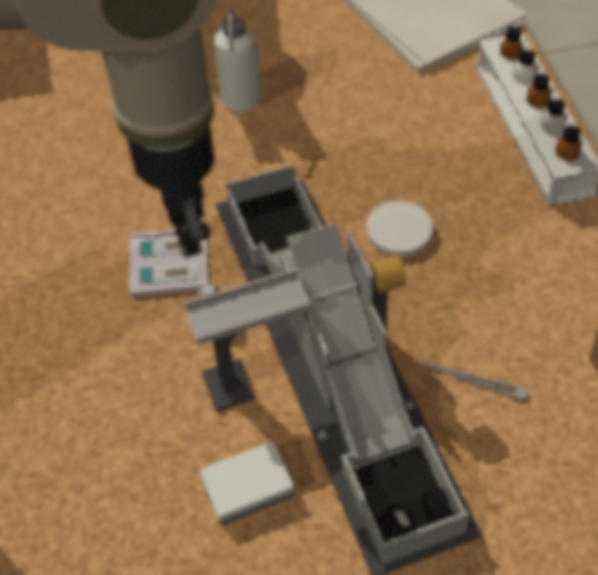

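Both mounts are in the right tray. They lie tilted against the end wall, with tops at about 53 mm. I'll check that they stay still for a second, then hand in.

```bash
cat > m.py <<'E'
from h import *
c=camera('side');v=[]
a=c['pixels'][240:350,250:370].astype(float);np.save('/tmp/a%d.npy'%int(readout.get_obs()['clock']*100),a)
y,x,h,w=240,250,110,120
g=np.array([(u,v) for v in range(y,y+h) for u in range(x,x+w)])
P=w2s(px2w(c,g));m=(abs(P[:,0])<.041)&(P[:,1]<-.16)&(P[:,1]>-.266)&(P[:,2]<.07)&(P[:,2]>.025)
for s in (-1,1):
    q=P[m&(P[:,0]*s>0)]; print(readout.get_obs()['clock'],len(q),(np.median(q,0)*1000).round(1),(np.percentile(q,[2,98],axis=0)*1000).round())
E
python3 m.py
python3 -m inch '[[[0,0,0],[0,0,0],1],[[0,0,0],[0,0,0],1],[[0,0,0],[0,0,0],1],[[0,0,0],[0,0,0],1],[[0,0,0],[0,0,0],1],[[0,0,0],[0,0,0],1],[[0,0,0],[0,0,0],1],[[0,0,0],[0,0,0],1]]'
python3 m.py
python3 -c "
import glob,numpy as np
f=sorted(glob.glob('/tmp/a*.npy'),key=lambda s:int(s[6:-4]));d=abs(np.load(f[0])-np.load(f[-1])).mean(2);print(f,d.mean(),d.max(),d[60:100,20:75].mean())"
```

```text
10.25 178 [ -25.9 -252.6   43.4] [[ -41. -265.   30.]
 [  -3. -164.   53.]]
10.25 131 [  23.7 -251.8   49.4] [[  13. -265.   29.]
 [  39. -163.   56.]]
clock: 11.25
position: [0.4353, -0.0439, 0.2597]
ee_rot: [0.526, -0.473, -0.526, -0.473]
ft_force: [0.5, 0.4, 1.0]
grip_width: 0.002
11.3 175 [ -25.3 -252.    42.8] [[ -40. -265.   28.]
 [  -3. -162.   54.]]
11.3 133 [  24.1 -251.8   49.6] [[  13. -265.   27.]
 [  40. -161.   56.]]
['/tmp/a1025.npy', '/tmp/a1130.npy'] 0.8117676767676768 24.666666666666668 1.288181818181818
```

```bash
python3 -c "
from workcell import manip
print(manip.hand_in())"
```

```text
the job is handed in; nothing more can be done
None
```

I rocked the gate over and fed both mounts into the right tray, then handed the job in. `hand_in` reports no verdict, so this rests on my own checks.

- **Gate:** it started with its right end raised, feeding the left tray. I pressed that end down with the shut fingertips, with both mounts still on the shelf. Afterwards the pictures showed the right end low and the brass weight leaning right, mirrored from where it started. I didn't measure the gate angle itself.
- **Mounts:** I pushed both along the shelf from behind `mount_b`. `mount_a` went over the lip first and slid down, then `mount_b` followed. Neither was touched after leaving the shelf.
- **Last checks:** both mounts lie in the right tray, tilted against its end wall. The depth cloud puts their visible faces at about y = -252 mm, x about -25 and +24 mm, with tops at about 54 mm; I didn't fit their centres. Two readings 1 s apart agreed to within 1 mm, so they are at rest.
- **Bench:** the bystanders visible in the last side picture were where they stood. The beaker and the objective were out of that view or hidden, so I didn't recheck them. The arm stands clear at z = 0.26 m with only noise-level force, and it took about 11.3 s.

No check failed or disagreed.

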